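# Pack up the bed to the pointer and bridge it with the tube

### The job

Stack packing plates squarely and flat on the height stand's bed, choosing thick and thin ones, until the top of the stack is as nearly level with the tip of the stand's pointer as the plates allow, and then lay the square tube across from the stack to the stand's ledge so that it rests level on both. Put every plate that you did not need flat on the black rubber mat (piling them is fine), and do not shift the pointer or the other things on the bench.

Things in the scene. Friction and masses are not known exactly. Their poses are not given: they have to be found in the camera images.
- thick_1_c (a point): Thick: 56 x 90 x 24 mm aluminium packing plate, lying flat on the open black tool wallet (7 mm thick) to the left, with two dark hole marks on its faces. Point: its centre, half-way up; own y along its 90 mm length, x along its 56 mm width, z up. About 260 g. May be absent.
- thick_2_c (a point): Thick: 56 x 90 x 24 mm aluminium packing plate, lying flat on the open black tool wallet (7 mm thick) to the left, with two dark hole marks on its faces. Point: its centre, half-way up; own y along its 90 mm length, x along its 56 mm width, z up. About 260 g. May be absent.
- thick_3_c (a point): Thick: 56 x 90 x 24 mm aluminium packing plate, lying flat on the open black tool wallet (7 mm thick) to the left, with two dark hole marks on its faces. Point: its centre, half-way up; own y along its 90 mm length, x along its 56 mm width, z up. About 260 g. May be absent.
- thin_1_c (a point): Thin: 56 x 90 x 12 mm aluminium packing plate, lying flat on the open black tool wallet (7 mm thick) to the left, with two dark hole marks on its faces. Point: its centre, half-way up; own y along its 90 mm length, x along its 56 mm width, z up. About 140 g. May be absent.
- thin_2_c (a point): Thin: 56 x 90 x 12 mm aluminium packing plate, lying flat on the open black tool wallet (7 mm thick) to the left, with two dark hole marks on its faces. Point: its centre, half-way up; own y along its 90 mm length, x along its 56 mm width, z up. About 140 g. May be absent.
- thin_3_c (a point): Thin: 56 x 90 x 12 mm aluminium packing plate, lying flat on the open black tool wallet (7 mm thick) to the left, with two dark hole marks on its faces. Point: its centre, half-way up; own y along its 90 mm length, x along its 56 mm width, z up. About 140 g. May be absent.
- thin_4_c (a point): Thin: 56 x 90 x 12 mm aluminium packing plate, lying flat on the open black tool wallet (7 mm thick) to the left, with two dark hole marks on its faces. Point: its centre, half-way up; own y along its 90 mm length, x along its 56 mm width, z up. About 140 g. May be absent.
- tube_c (a point): Square aluminium tube, 26 x 26 x 200 mm, 0.2 kg, dark ends. Point: its centre; own y along its length (either end and any side will do). It starts at the front edge of the bench, left of the middle.
- bed (a point): Fixed height stand: centre of the top face of its flat steel bed (80 mm along own x, 120 mm along own y, 15 mm above the bench). Own y points from the bed to the stand's column and ledge, z up. Plates go here with their length along own y.
- mark (a point): Tip of the thin horizontal pointer on the stand's carriage, at its upper edge: the mark. Seen from the bed's centre it lies 25 mm along the bed's x and 58 mm along its y, so it ends 13 mm beyond the end of a centred plate. Its height is 55 to 90 mm above the bed; the carriage is clamped.
- ledge (a point): Centre of the top of the flat ledge on the same carriage, level with the pointer's upper edge; 127 mm from the bed's centre along the bed's y. The ledge is 45 mm along y and reaches 30 mm to the bed's -x side and to the column on the +x side. The column (axis 55 mm along bed +x, 122 mm along +y) is 151 mm tall.
- mat_top (a point): Fixed thin black rubber mat, 200 mm along own x, 140 mm along own y, 3 mm thick, on the bench to the right: centre of its top. Between the stand and the mat stands a 70 mm tall tester (its front 0.47 m, its back 0.61 m ahead of the robot), and behind that an open-topped instrument box, 166 mm tall, from 0.62 m ahead: carry plates past in front of them.
- screw_tin: Open tin with screws, 71 x 70 x 40 mm, bystander behind the plates. Origin under its centre.
- hex_keys: Folding hex key set, 22 x 86 x 28 mm, bystander near the mat. Origin under its centre.

How it is judged (in metres and radians):
On the way:
1. the top of a square stack of plates on the bed is within 8 mm of the pointer's level, released (((horizontal distance between thick_1_c and bed below 0.016 m and angle between the y axis of thick_1_c and the y axis of bed, either way round below 0.17 rad and angle between the z axis of thick_1_c and the z axis of bed, either way round below 0.07 rad and z of thick_1_c in the frame of mark between -0.02 and -0.004 m and contact force between the fingers and thick_1 below 0.05 N and linear speed of thick_1 below 0.02 m/s) or (horizontal distance between thick_2_c and bed below 0.016 m and angle between the y axis of thick_2_c and the y axis of bed, either way round below 0.17 rad and angle between the z axis of thick_2_c and the z axis of bed, either way round below 0.07 rad and z of thick_2_c in the frame of mark between -0.02 and -0.004 m and contact force between the fingers and thick_2 below 0.05 N and linear speed of thick_2 below 0.02 m/s) or (horizontal distance between thick_3_c and bed below 0.016 m and angle between the y axis of thick_3_c and the y axis of bed, either way round below 0.17 rad and angle between the z axis of thick_3_c and the z axis of bed, either way round below 0.07 rad and z of thick_3_c in the frame of mark between -0.02 and -0.004 m and contact force between the fingers and thick_3 below 0.05 N and linear speed of thick_3 below 0.02 m/s) or (horizontal distance between thin_1_c and bed below 0.016 m and angle between the y axis of thin_1_c and the y axis of bed, either way round below 0.17 rad and angle between the z axis of thin_1_c and the z axis of bed, either way round below 0.07 rad and z of thin_1_c in the frame of mark between -0.014 and 0.002 m and contact force between the fingers and thin_1 below 0.05 N and linear speed of thin_1 below 0.02 m/s) or (horizontal distance between thin_2_c and bed below 0.016 m and angle between the y axis of thin_2_c and the y axis of bed, either way round below 0.17 rad and angle between the z axis of thin_2_c and the z axis of bed, either way round below 0.07 rad and z of thin_2_c in the frame of mark between -0.014 and 0.002 m and contact force between the fingers and thin_2 below 0.05 N and linear speed of thin_2 below 0.02 m/s) or (horizontal distance between thin_3_c and bed below 0.016 m and angle between the y axis of thin_3_c and the y axis of bed, either way round below 0.17 rad and angle between the z axis of thin_3_c and the z axis of bed, either way round below 0.07 rad and z of thin_3_c in the frame of mark between -0.014 and 0.002 m and contact force between the fingers and thin_3 below 0.05 N and linear speed of thin_3 below 0.02 m/s) or (horizontal distance between thin_4_c and bed below 0.016 m and angle between the y axis of thin_4_c and the y axis of bed, either way round below 0.17 rad and angle between the z axis of thin_4_c and the z axis of bed, either way round below 0.07 rad and z of thin_4_c in the frame of mark between -0.014 and 0.002 m and contact force between the fingers and thin_4 below 0.05 N and linear speed of thin_4 below 0.02 m/s))), for 0.3 s.
At the end, for the whole second after the job is handed in: Each plate lies flat on the bed (16 mm of its centre, 0.17 rad of square) or on the mat (90, 60 mm of its middle); the tube rests on the ledge and on a plate whose top is within 8 mm of the pointer, level to 0.09 rad, along the bed to 0.2 rad, within 30 mm of its middle line (((horizontal distance between thick_1_c and bed below 0.016 m and angle between the y axis of thick_1_c and the y axis of bed, either way round below 0.17 rad and angle between the z axis of thick_1_c and the z axis of bed, either way round below 0.07 rad) or (x of thick_1_c in the frame of mat_top between -0.09 and 0.09 m and y of thick_1_c in the frame of mat_top between -0.06 and 0.06 m and z of thick_1_c in the frame of mat_top between 0 and 0.09 m and angle between the z axis of thick_1_c and the z axis of bed, either way round below 0.07 rad)) and ((horizontal distance between thick_2_c and bed below 0.016 m and angle between the y axis of thick_2_c and the y axis of bed, either way round below 0.17 rad and angle between the z axis of thick_2_c and the z axis of bed, either way round below 0.07 rad) or (x of thick_2_c in the frame of mat_top between -0.09 and 0.09 m and y of thick_2_c in the frame of mat_top between -0.06 and 0.06 m and z of thick_2_c in the frame of mat_top between 0 and 0.09 m and angle between the z axis of thick_2_c and the z axis of bed, either way round below 0.07 rad)) and ((horizontal distance between thick_3_c and bed below 0.016 m and angle between the y axis of thick_3_c and the y axis of bed, either way round below 0.17 rad and angle between the z axis of thick_3_c and the z axis of bed, either way round below 0.07 rad) or (x of thick_3_c in the frame of mat_top between -0.09 and 0.09 m and y of thick_3_c in the frame of mat_top between -0.06 and 0.06 m and z of thick_3_c in the frame of mat_top between 0 and 0.09 m and angle between the z axis of thick_3_c and the z axis of bed, either way round below 0.07 rad)) and ((horizontal distance between thin_1_c and bed below 0.016 m and angle between the y axis of thin_1_c and the y axis of bed, either way round below 0.17 rad and angle between the z axis of thin_1_c and the z axis of bed, either way round below 0.07 rad) or (x of thin_1_c in the frame of mat_top between -0.09 and 0.09 m and y of thin_1_c in the frame of mat_top between -0.06 and 0.06 m and z of thin_1_c in the frame of mat_top between 0 and 0.09 m and angle between the z axis of thin_1_c and the z axis of bed, either way round below 0.07 rad)) and ((horizontal distance between thin_2_c and bed below 0.016 m and angle between the y axis of thin_2_c and the y axis of bed, either way round below 0.17 rad and angle between the z axis of thin_2_c and the z axis of bed, either way round below 0.07 rad) or (x of thin_2_c in the frame of mat_top between -0.09 and 0.09 m and y of thin_2_c in the frame of mat_top between -0.06 and 0.06 m and z of thin_2_c in the frame of mat_top between 0 and 0.09 m and angle between the z axis of thin_2_c and the z axis of bed, either way round below 0.07 rad)) and ((horizontal distance between thin_3_c and bed below 0.016 m and angle between the y axis of thin_3_c and the y axis of bed, either way round below 0.17 rad and angle between the z axis of thin_3_c and the z axis of bed, either way round below 0.07 rad) or (x of thin_3_c in the frame of mat_top between -0.09 and 0.09 m and y of thin_3_c in the frame of mat_top between -0.06 and 0.06 m and z of thin_3_c in the frame of mat_top between 0 and 0.09 m and angle between the z axis of thin_3_c and the z axis of bed, either way round below 0.07 rad)) and ((horizontal distance between thin_4_c and bed below 0.016 m and angle between the y axis of thin_4_c and the y axis of bed, either way round below 0.17 rad and angle between the z axis of thin_4_c and the z axis of bed, either way round below 0.07 rad) or (x of thin_4_c in the frame of mat_top between -0.09 and 0.09 m and y of thin_4_c in the frame of mat_top between -0.06 and 0.06 m and z of thin_4_c in the frame of mat_top between 0 and 0.09 m and angle between the z axis of thin_4_c and the z axis of bed, either way round below 0.07 rad)) and ((horizontal distance between thick_1_c and bed below 0.016 m and angle between the y axis of thick_1_c and the y axis of bed, either way round below 0.17 rad and angle between the z axis of thick_1_c and the z axis of bed, either way round below 0.07 rad and z of thick_1_c in the frame of mark between -0.02 and -0.004 m and contact force between tube and thick_1 above 0.1 N) or (horizontal distance between thick_2_c and bed below 0.016 m and angle between the y axis of thick_2_c and the y axis of bed, either way round below 0.17 rad and angle between the z axis of thick_2_c and the z axis of bed, either way round below 0.07 rad and z of thick_2_c in the frame of mark between -0.02 and -0.004 m and contact force between tube and thick_2 above 0.1 N) or (horizontal distance between thick_3_c and bed below 0.016 m and angle between the y axis of thick_3_c and the y axis of bed, either way round below 0.17 rad and angle between the z axis of thick_3_c and the z axis of bed, either way round below 0.07 rad and z of thick_3_c in the frame of mark between -0.02 and -0.004 m and contact force between tube and thick_3 above 0.1 N) or (horizontal distance between thin_1_c and bed below 0.016 m and angle between the y axis of thin_1_c and the y axis of bed, either way round below 0.17 rad and angle between the z axis of thin_1_c and the z axis of bed, either way round below 0.07 rad and z of thin_1_c in the frame of mark between -0.014 and 0.002 m and contact force between tube and thin_1 above 0.1 N) or (horizontal distance between thin_2_c and bed below 0.016 m and angle between the y axis of thin_2_c and the y axis of bed, either way round below 0.17 rad and angle between the z axis of thin_2_c and the z axis of bed, either way round below 0.07 rad and z of thin_2_c in the frame of mark between -0.014 and 0.002 m and contact force between tube and thin_2 above 0.1 N) or (horizontal distance between thin_3_c and bed below 0.016 m and angle between the y axis of thin_3_c and the y axis of bed, either way round below 0.17 rad and angle between the z axis of thin_3_c and the z axis of bed, either way round below 0.07 rad and z of thin_3_c in the frame of mark between -0.014 and 0.002 m and contact force between tube and thin_3 above 0.1 N) or (horizontal distance between thin_4_c and bed below 0.016 m and angle between the y axis of thin_4_c and the y axis of bed, either way round below 0.17 rad and angle between the z axis of thin_4_c and the z axis of bed, either way round below 0.07 rad and z of thin_4_c in the frame of mark between -0.014 and 0.002 m and contact force between tube and thin_4 above 0.1 N)) and z of tube_c in the frame of ledge between 0.002 and 0.024 m and x of tube_c in the frame of bed between -0.03 and 0.03 m and angle between the y axis of tube_c and the y axis of bed, either way round below 0.2 rad and angle between tube_c's own y axis and vertical between 1.481 and 1.661 rad and contact force between tube and carriage above 0.1 N and linear speed of tube below 0.02 m/s); the robot touches nothing.
It fails at once if the pointer was shifted (distance of mark from where it was at the start of the episode above 0.006 m).
It fails at once if the tin or the hex keys were displaced by more than 30 mm (distance of screw_tin from where it was at the start of the episode above 0.03 m or distance of hex_keys from where it was at the start of the episode above 0.03 m).
Of thick_1, thick_2, thick_3 only 2 to 3 are there at a start; the rules pass over those that are not, and their reading is None.
Of thin_1, thin_2, thin_3, thin_4 only 3 to 4 are there at a start; the rules pass over those that are not, and their reading is None.
At some moment in a run one of tube, thick_1, thin_1, thin_2 may be knocked a few centimetres aside while the robot is not near it.
Once in a run the grip may slacken for a moment while it holds something.
It also fails if it takes over 210 s, if anything falls off the work surface, if the arm or the gripper's body presses on something with over 40 N, if the wrist force passes 120 N, or if a joint passes its speed limit or range.

### The arm

A 7-joint arm with a two-finger parallel gripper is mounted at the origin on a cart in front of the work surface, level with it; the furniture and walls round the work are solid. World frame = base frame: x ahead of the robot, y to its left, z up, the work surface at z = 0. Lengths are in mm, angles in rad, forces in N, time in s.
With the tool pointing down it reaches from about 425 to 825 mm from the base axis. Payload 3.6 kg.
Tool frame: the origin (TCP) lies on the centre line of the jaws, within the pads' length; the fingertips stand 19 mm ahead of it and the grasp point (between the pads) is the TCP; y points along the fingers, x is the direction in which the jaws open and shut, and the axes are right-handed (so a half turn about y gives the same grasp; the last joint's range is limited). The gripper opens to 93 mm and grips with 3 to 60 N. Pads are 15 mm wide; open, the fingers measure 128 mm over their backs; the gripper's body (75 mm by 188 mm) begins 65 mm behind the grasp point.
Start: joints at [1.198, 0.615, -0.013, 1.423, 0.008, 1.103, -0.04], TCP at [220.939, -611.269, 237.64] pointing down, gripper open.
Joint ranges: [-3.12, 3.12], [-0.3, 2.06], [-1.34, 1.32], [0.26, 2.42], [-1.36, 4.5], [0.01, 1.98], [-2.84, 2.84]. Speed limits (rad/s): [2.79, 2.79, 3.14, 3.14, 3.14, 3.14, 3.14].

### API

Orientations are given as a rotation vector (axis times angle).
In Python, from station import ctrl, optics, status gives the robot as it stands. Calls block until the motion is done:
- ctrl.goto(position, orientation): joint-space move of the TCP to a pose.
- ctrl.line_to(position, rotation=None, rate=150): straight line of the TCP; rotation=None keeps the orientation; rate is the mean speed in mm/s.
- ctrl.goto_joints(angles): joint-space move.
- ctrl.grip(opening, effort=None): finger opening in mm; effort is the grip in N (None keeps the last); returns when the fingers have stopped.
- ctrl.wait(seconds).
- ctrl.inverse_kinematics(position, orientation): joint angles nearest the present ones, or None.
- optics.read_camera(name): name is "scene" or "top" or "wrist"; returns a dict with "pixels" (420x560x3 uint8, red, green, blue), "fx", "fy", "cx", "cy" (pixels), "origin" and "attitude" of the camera in the world; the wrist camera has in their place "mount" (4x4, takes a point from camera to tool coordinates, whose origin is the TCP and whose axes are the tool frame's). Camera axes: x right, y up, looking along -z (the intrinsics and any distortion apply to the point x, -y, -z); pixel columns grow to the right and rows downward; lengths in mm; the calibration is good to about 2 mm. A picture is of the moment at which its call begins: read the wrist's pose just before it. There is no depth.
A pose or a line that the arm cannot do raises ctrl.PlanningError and nothing moves.
- ctrl.hand_in(): hands the job in, once; it reports no verdict.
Readings, each from a call of its own:
- status.current_clock(): time.
- status.current_q(): joint angles.
- status.current_qvel(): joint speeds.
- status.current_effort(): joint torques, N m.
- status.current_ee_pos(): TCP position.
- status.current_orientation(): TCP orientation.
- status.current_ft_force(): force on the tool from outside, world axes, zero at the start.
- status.current_moment(): the same for the moment, N m.
- status.current_grip_width(): finger opening in mm.
Only numpy, scipy, OpenCV 4.12 (cv2) and the standard library are available. Lean on these libraries where they do the work, as an engineer would, in place of code of your own. Each camera call takes 0.05 s, during which the arm holds its last target. There are 200 camera calls.

## Working session

There is one attempt and no reset: what is moved stays moved. The work goes in short steps, each a Python script; the robot and the scene stay as the last script left them, time stands still between calls to the robot, and variables do not carry over. Pictures are saved under pics/ and viewed, about 12 in all and at most 16, crops included, and the job is handed in when it is done.

```bash
ls; mkdir -p pics; python3 - <<'E'
from station import ctrl, optics, status
import cv2, numpy as np
for n in("scene","top"):
    c=optics.read_camera(n); cv2.imwrite(f"pics/{n}0.png",cv2.resize(c["pixels"][:,:,::-1],(800,600),interpolation=cv2.INTER_CUBIC))
    print(n,{k:np.round(v,4).tolist() if not isinstance(v,str) else v for k,v in c.items() if k!="pixels"})
c=optics.read_camera("wrist");print({k:np.round(v,4).tolist() for k,v in c.items() if k!="pixels"})
print(status.current_clock(),status.current_ee_pos(),status.current_orientation(),status.current_grip_width())
E
```

```text
pics
scene {'fx': 500.4617, 'fy': 500.4617, 'cx': 283.2098, 'cy': 209.9735, 'origin': [-687.7458, -988.749, 783.5686], 'attitude': [1.0469, -0.5277, -0.8178]}
top {'fx': 406.4911, 'fy': 406.4911, 'cx': 281.1228, 'cy': 209.6738, 'origin': [453.7146, -49.409, 1495.7684], 'attitude': [0.0454, -0.0391, -1.566]}
{'fx': 305.9401, 'fy': 305.9401, 'cx': 277.6735, 'cy': 206.5062, 'mount': [[1.0, -0.0001, 0.0002, 0.7805], [0.0002, 0.2661, -0.9639, -146.7469], [0.0, 0.9639, 0.2661, 73.6431], [0.0, 0.0, 0.0, 1.0]]}
0.15 [ 220.77280151 -610.75577767  236.7503745 ] [-1.35240744  0.95115773 -0.94850333] 92.77759122288538
```

View images.

View pics/top0.png

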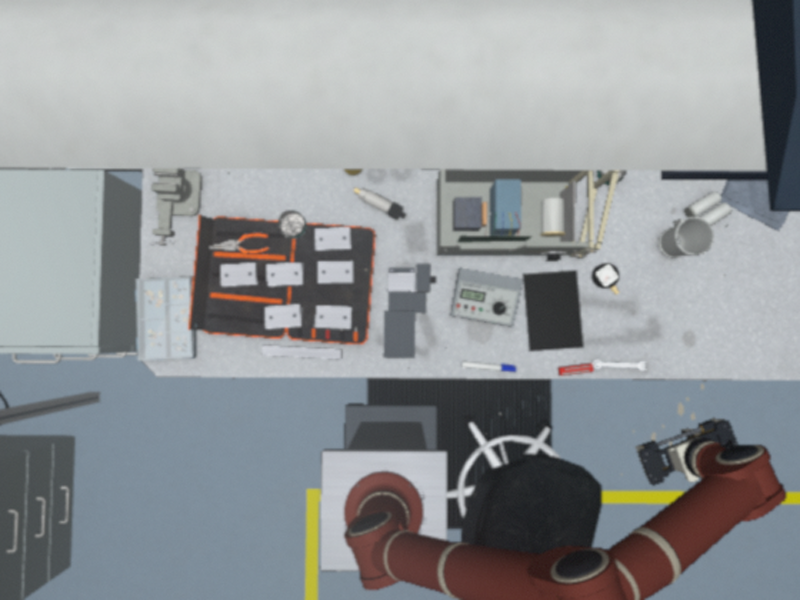

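View pics/scene0.png

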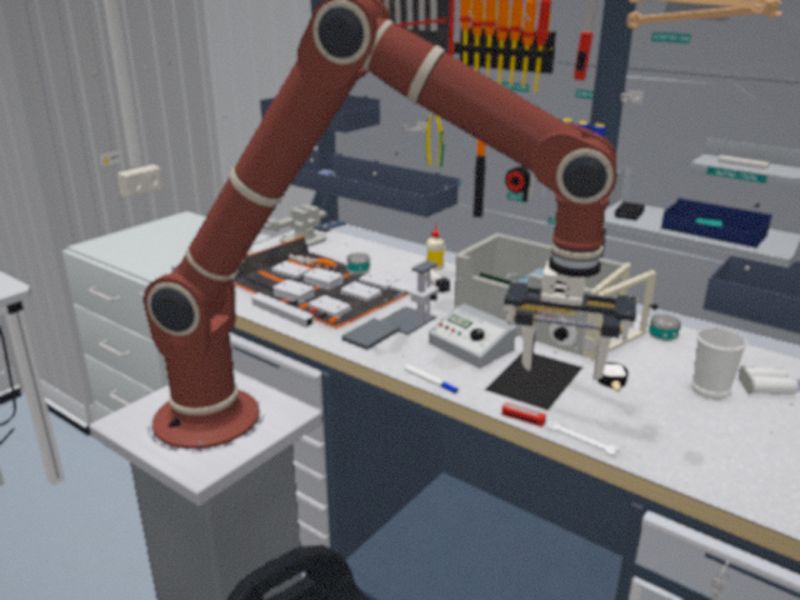

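```bash
cat > h.py <<'E'
from station import ctrl, optics, status
import cv2, numpy as np
from scipy.spatial.transform import Rotation as Ro
def down(yaw):  # tool x=(cos,sin,0), tool y=-Z
    x=np.array([np.cos(yaw),np.sin(yaw),0]);y=np.array([0,0,-1.]);return Ro.from_matrix(np.c_[x,y,np.cross(x,y)]).as_rotvec()
def cam(n):
    if n=="wrist":
        p=np.array(status.current_ee_pos());R=Ro.from_rotvec(status.current_orientation()).as_matrix()
    c=optics.read_camera(n)
    if n=="wrist":
        M=np.array(c["mount"]);o=p+R@M[:3,3];A=R@M[:3,:3]
    else: o=np.array(c["origin"]);A=Ro.from_rotvec(c["attitude"]).as_matrix()
    return dict(im=c["pixels"],o=o,A=A,k=(c["fx"],c["fy"],c["cx"],c["cy"]))
def ray(c,u,v):
    fx,fy,cx,cy=c["k"];return c["A"]@np.array([(u-cx)/fx,-(v-cy)/fy,-1.])
def at(c,u,v,z):
    d=ray(c,u,v);return c["o"]+d*(z-c["o"][2])/d[2]
def proj(c,P):
    q=c["A"].T@(np.array(P)-c["o"]);fx,fy,cx,cy=c["k"];return np.array([cx+fx*q[0]/-q[2],cy-fy*q[1]/-q[2]])
def tri(obs): # [(c,u,v)...]
    S=0;b=0
    for c,u,v in obs:
        d=ray(c,u,v);d/=np.linalg.norm(d);P=np.eye(3)-np.outer(d,d);S=S+P;b=b+P@c["o"]
    return np.linalg.solve(S,b)
def save(c,name,box=None,size=(800,600)):
    im=c["im"][:,:,::-1]
    if box: im=im[box[1]:box[3],box[0]:box[2]]
    s=min(size[0]/im.shape[1],size[1]/im.shape[0]);cv2.imwrite(f"pics/{name}.png",cv2.resize(im,None,fx=s,fy=s,interpolation=cv2.INTER_CUBIC));print(name,"scale",s)
    np.save(f"pics/{name}.npy",c,allow_pickle=True)
def load(name): return np.load(f"pics/{name}.npy",allow_pickle=True).item()
E
python3 - <<'E'
from h import *
c=cam("top")
for n,u,v,z in [("p",333,238,25),("p",335,272,25),("p",285,274,25),("p",238,275,25),("p",283,316,25),("p",333,317,25),("tube",302,352,26),("bed",399,333,15),("mat",553,310,3),("bed far",412,310,15),("tin",292,223,40),("tester",485,297,70)]:
    P=at(c,u*.7,v*.7,z);print(n,P.round(0))
for P,y in [((520,330,250),0),((520,330,250),np.pi),((520,330,250),np.pi/2),((480,30,100),np.pi/2),((480,30,100),-np.pi/2),((530,-330,20),0),((530,-330,20),np.pi),((530,-330,20),np.pi/2),((540,-330,20),-np.pi/2)]:
    q=ctrl.inverse_kinematics(P,down(y));print(P,y,None if q is None else np.round(q,2))
print(Ro.from_rotvec(status.current_orientation()).as_matrix().round(2))
E
```

```text
p [689. 132.  25.]
p [602. 126.  25.]
p [597. 254.  25.]
p [594. 373.  25.]
p [490. 257.  25.]
p [488. 130.  25.]
tube [399. 207.  26.]
bed [448. -37.  15.]
mat [ 509. -432.    3.]
bed far [507. -70.  15.]
tin [725. 235.  40.]
tester [ 538. -249.   70.]
(520, 330, 250) 0 [-0.06  0.73 -1.02  1.49  0.64  1.27 -1.15]
(520, 330, 250) 3.141592653589793 [-0.01  0.79 -1.15  1.49  0.73  1.33  1.92]
(520, 330, 250) 1.5707963267948966 [ 0.03  0.87 -1.3   1.49  0.84  1.42  0.26]
(480, 30, 100) 1.5707963267948966 [ 0.33  0.64 -0.65  2.04  0.63  0.67  0.83]
(480, 30, 100) -1.5707963267948966 [-0.1   0.56 -0.01  2.05  0.01  0.53 -1.69]
(530, -330, 20) 0 [ 0.64  0.85 -0.2   1.68  0.26  0.64  0.3 ]
(530, -330, 20) 3.141592653589793 [ 0.28  0.88  0.42  1.7  -0.53  0.68 -2.16]
(530, -330, 20) 1.5707963267948966 [ 0.86  0.92 -0.59  1.68  0.69  0.77  1.51]
(540, -330, 20) -1.5707963267948966 [ 0.48  0.85  0.06  1.66 -0.08  0.63 -0.99]
[[ 0.34 -0.    0.94]
 [-0.94  0.    0.34]
 [-0.   -1.   -0.  ]]
```

```bash
python3 - <<'E'
from h import *
ctrl.goto((500,-120,230),down(0)); c=cam("wrist");save(c,"sA")
ctrl.goto((500,30,180),down(0)); c=cam("wrist");save(c,"sB")
ctrl.goto((560,250,250),down(0)); c=cam("wrist");save(c,"w0")
print(status.current_clock(),status.current_q())
E
```

```text
sA scale 1.4285714285714286
sB scale 1.4285714285714286
w0 scale 1.4285714285714286
4.0 [-0.19663374  0.5758931  -0.42693748  1.51306646  0.25706158  1.11078967
 -0.68241696]
```

View pics/sA.png

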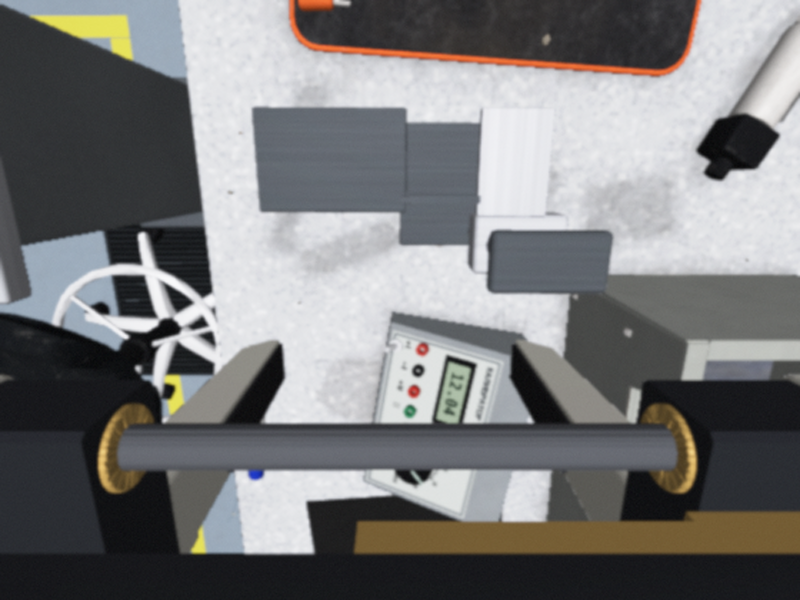

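View pics/sB.png

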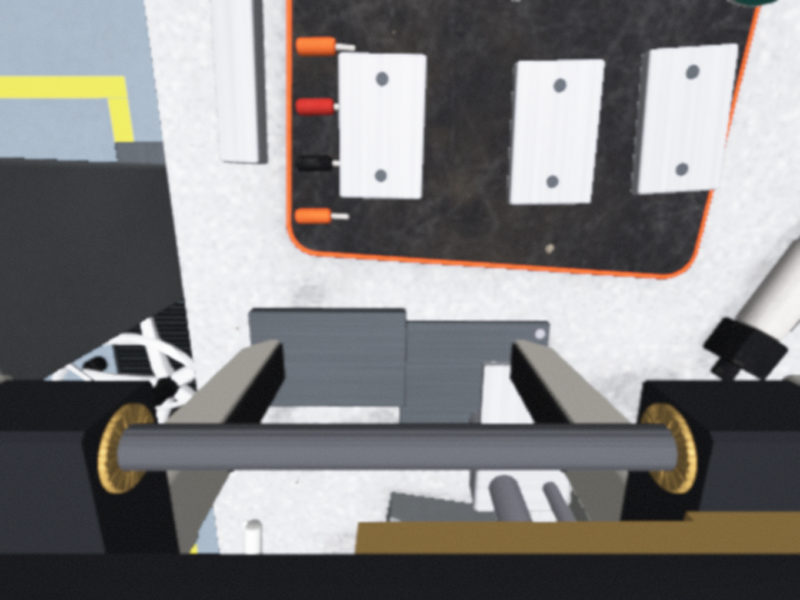

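View pics/w0.png

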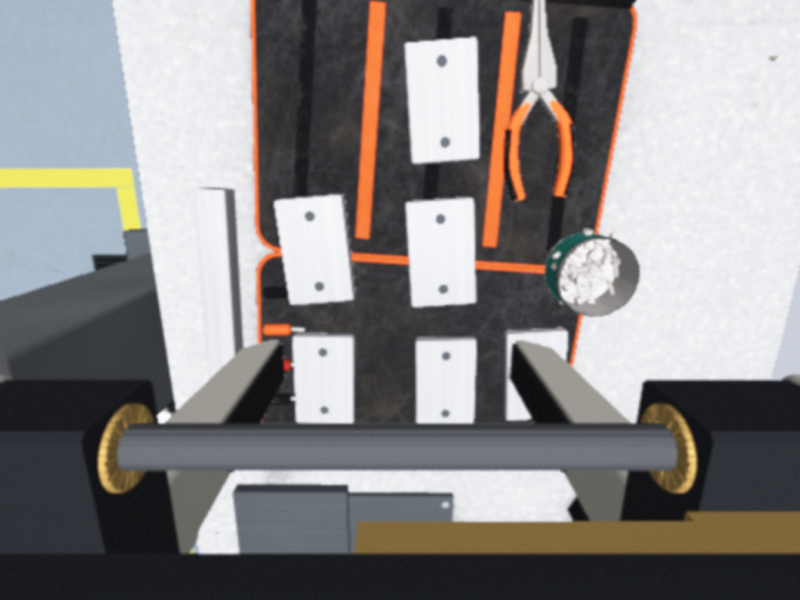

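```bash
python3 - <<'E'
from h import *
ctrl.goto((600,-120,200),down(0)); c=cam("wrist");save(c,"sC")
ctrl.goto((420,-140,200),down(0)); d=cam("wrist");save(d,"sD")
a=load("sA")
# montage of enlarged crops
s=[]
for k,b in ((a,(265,65,405,165)),(c,(120,30,330,180)),(d,(250,30,460,180))):
    im=k["im"][b[1]:b[3],b[0]:b[2],::-1];im=cv2.resize(im,(400,300) if 0 else None,fx=400/im.shape[1],fy=400/im.shape[1],interpolation=cv2.INTER_CUBIC);s.append(im)
H=300;s=[cv2.copyMakeBorder(i,0,H-i.shape[0],0,0,0) for i in s]
cv2.imwrite("pics/m1.png",np.vstack([np.hstack(s[:2]),np.hstack([s[2],0*s[2]])]))
for i in s: print(i.shape)
print(status.current_clock())
E
```

```text
sC scale 1.4285714285714286
sD scale 1.4285714285714286
(300, 400, 3)
(300, 400, 3)
(300, 400, 3)
6.25
```

View pics/m1.png

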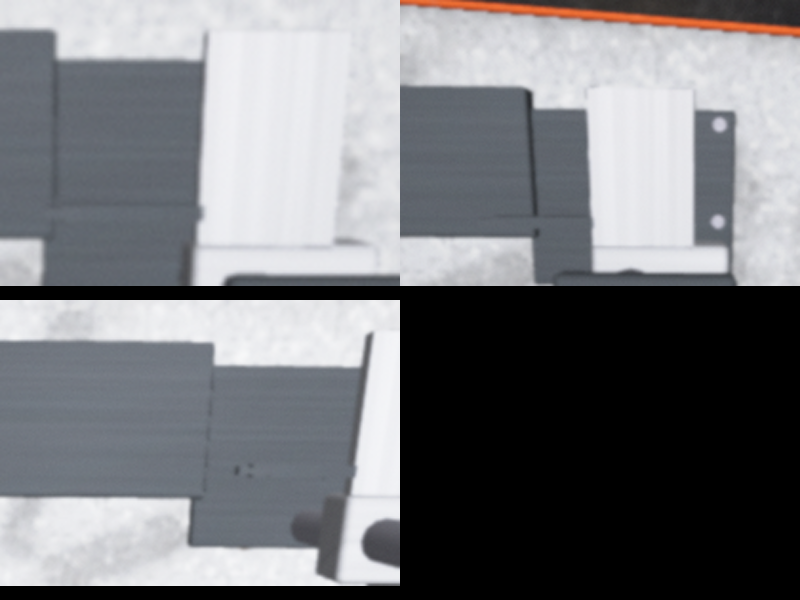

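```bash
cat > m.py <<'E'
from h import *
a,c,d=load("sA"),load("sC"),load("sD")
A=lambda u,v:(a,265+u/2.857,65+v/2.857)
C=lambda u,v:(c,120+u/1.905,30+v/1.905)
D=lambda u,v:(d,250+u/1.905,30+v/1.905)
E
python3 - <<'E'
from m import *
def rep(n,obs):
    P=tri(obs);print(n,P.round(1),[ (proj(o[0],P)-o[1:]).round(2).tolist() for o in obs])
rep("ledge nl",[A(206,30),C(187,89),D(371,33)])
rep("ledge nl AC",[A(206,30),C(187,89)])
rep("ledge nl CD",[C(187,89),D(371,33)])
rep("ledge fl",[A(350,31),C(293,89)])
rep("tip",[C(95,217),D(237,170)])
rep("pointer root",[A(203,207),C(192,217),D(352,168)])
rep("bed far +y corner",[A(55,31),C(128,91),D(213,44)])
# bed corners in A (800-scale px full image), z=15
for u,v in[(253,107),(407,107),(261,212)]: print("bed",at(a,u*.7,v*.7,15).round(1))
for o in [C(128,91),C(136,237),D(213,44),D(203,196)]: print("bedfar",at(*o,15).round(1))
E
```

```text
ledge nl [552.9  -9.7  84.8] [[0.04, 0.54], [0.02, -0.04], [0.0, -0.59]]
ledge nl AC [552.9  -9.5  84.6] [[-0.02, 0.29], [-0.02, -0.32]]
ledge nl CD [553.   -9.9  84.8] [[0.05, 0.26], [0.03, -0.28]]
ledge fl [597.3  -9.7  85.4] [[0.01, -0.06], [-0.0, 0.06]]
tip [506.  -63.6  73.8] [[0.1, 0.52], [-0.02, -0.54]]
pointer root [553.2 -62.8  84.9] [[-1.34, -0.01], [0.77, 0.57], [0.98, -0.61]]
bed far +y corner [5.076e+02 1.000e-01 1.000e+01] [[-0.03, 0.53], [-0.14, -0.97], [0.03, 0.41]]
bed [390.1   1.3  15. ]
bed [508.2   1.   15. ]
bed [389.4 -78.1  15. ]
bedfar [509.   -1.4  15. ]
bedfar [507.8 -78.1  15. ]
bedfar [ 5.062e+02 -5.000e-01  1.500e+01]
bedfar [506.4 -77.4  15. ]
```

```bash
cat >> h.py <<'E'
from scipy.optimize import least_squares
def quads(c,thr=185,vmax=235):
    g=cv2.cvtColor(c["im"],cv2.COLOR_RGB2GRAY);m=(g>thr).astype(np.uint8)*255;m[vmax:]=0
    m=cv2.morphologyEx(m,cv2.MORPH_OPEN,np.ones((3,3),np.uint8))
    out=[]
    for k in cv2.findContours(m,cv2.RETR_EXTERNAL,cv2.CHAIN_APPROX_NONE)[0]:
        if not 700<cv2.contourArea(k)<12000: continue
        h=cv2.convexHull(k);e=cv2.approxPolyDP(h,0.05*cv2.arcLength(h,True),True)[:,0].astype(float)
        if len(e)!=4 or e[:,1].max()>vmax-4 or e[:,1].min()<3: continue
        # refine by fitting lines to contour points near each side
        p=k[:,0].astype(float);L=[]
        for i in range(4):
            a,b=e[i],e[(i+1)%4];t=(b-a)/np.linalg.norm(b-a);s=(p-a)@t;dd=np.abs((p-a)@[-t[1],t[0]])
            q=p[(dd<2.5)&(s>.12*np.linalg.norm(b-a))&(s<.88*np.linalg.norm(b-a))]
            if len(q)<5: break
            vx,vy,x0,y0=cv2.fitLine(q.astype(np.float32),cv2.DIST_HUBER,0,.01,.01)[:,0]
            n=np.array([-vy,vx]);cen=e.mean(0);off=n@[x0,y0];sg=np.sign(off-n@cen);L.append((n,off+sg*.5))
        if len(L)<4: continue
        out.append(np.array([np.linalg.solve(np.array([L[i-1][0],L[i][0]]),[L[i-1][1],L[i][1]]) for i in range(4)]))
    return out
def fitplate(c,q,W=56.,Lg=90.,z=None):
    """fit x,y,yaw(of length axis),z to the top face corners; returns pose, rms px"""
    z0=25 if z is None else z
    P=np.array([at(c,*k,z0)[:2] for k in q]);e=np.roll(P,-1,0)-P;i=int(np.linalg.norm(e[1])+np.linalg.norm(e[3])>np.linalg.norm(e[0])+np.linalg.norm(e[2]))
    th=np.arctan2(e[i][1],e[i][0]);s=np.sign(np.cross(e[0],e[1]))
    loc=np.array([[-Lg/2,-s*W/2],[Lg/2,-s*W/2],[Lg/2,s*W/2],[-Lg/2,s*W/2]]);loc=np.roll(loc,i,0)
    def f(x):
        zz=x[3] if z is None else z;R=np.array([[np.cos(x[2]),-np.sin(x[2])],[np.sin(x[2]),np.cos(x[2])]])
        return np.concatenate([proj(c,[*(x[:2]+R@l),zz])-k for l,k in zip(loc,q)])
    r=least_squares(f,[*P.mean(0),th]+([z0] if z is None else []))
    return r.x,np.sqrt(np.mean(r.fun**2))
E
python3 - <<'E'
from h import *
ctrl.goto((590,90,110),down(0)); a=cam("wrist");save(a,"p1")
ctrl.goto((590,290,110),down(0)); b=cam("wrist");save(b,"p2")
for n,c in (("w0",load("w0")),("p1",a),("p2",b)):
    print(n)
    for q in quads(c):
        x,r=fitplate(c,q);print(q.mean(0).round(0),x.round(3),round(r,2))
print(status.current_clock())
E
```

```text
p1 scale 1.4285714285714286
p2 scale 1.4285714285714286
w0
[411. 190.] [ 839.703  179.715   -1.317 -230.364] 4.45
[309. 176.] [598.261 253.848  -1.516  27.823] 0.35
[220. 175.] [490.28  256.246  -1.488  27.63 ] 0.12
[310.  70.] [598.126 375.269  -1.5    13.756] 0.12
p1
[298. 165.] [606.326 126.28   -1.559  15.791] 0.39
[149. 160.] [489.551 130.372  -1.593  15.977] 0.43
p2
[286.  97.] [597.979 374.966  -1.501  15.006] 0.16
8.3167
```

View pics/p1.png

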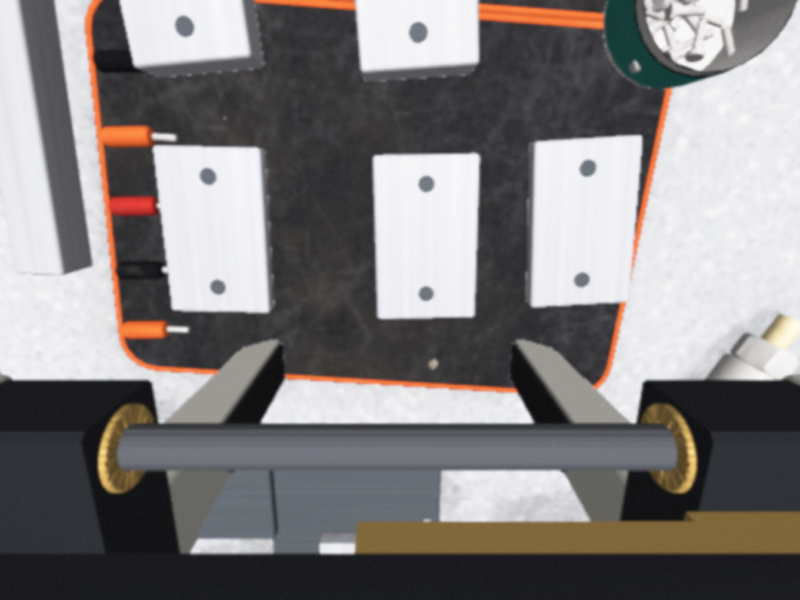

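```bash
cat >> h.py <<'E'
BED=np.array([448.5,-39.0])
def near(a,ref):  # equivalent jaw yaw (mod pi) nearest ref
    return a+np.pi*np.round((ref-a)/np.pi)
def look(x,y,ztop,name):
    ctrl.goto((x,y-38,ztop+95),down(0));c=cam("wrist");save(c,name);best=None
    for q in quads(c):
        s,r=fitplate(c,q,z=ztop-2)
        d=np.hypot(s[0]-x,s[1]-y)
        if d<50 and r<2.5 and (best is None or d<best[0]): best=(d,s,r)
    print("look",name,None if best is None else (best[1].round(3),round(best[2],2)));return None if best is None else best[1]
def fz(): return status.current_ft_force()[2]
def pick(s,zbot,zlift=150):
    jy=near(s[2]+np.pi/2,0);R=down(jy);z=zbot+21.5
    ctrl.grip(74);ctrl.goto((s[0],s[1],z+40),R);ctrl.line_to((s[0],s[1],z),rate=100)
    ctrl.grip(40,45);w=status.current_grip_width()
    ctrl.line_to((s[0],s[1],zlift));w2=status.current_grip_width()
    print("pick width",round(w,1),round(w2,1),"fz",round(fz(),2),"t",round(status.current_clock(),1));return abs(w2-56)<4
def place(x,y,zsurf,yaw,zhover,via=(),open_=70):
    z=zsurf+21.5
    for v in via: ctrl.goto(v,down(yaw))
    ctrl.goto((x,y,max(zhover,z+30)),down(yaw));w=status.current_grip_width();print("arrive width",round(w,1))
    if abs(w-56)>4: print("LOST");return False
    ctrl.line_to((x,y,z+9),rate=120);f0=fz()
    for k in (6,4,2,1):
        ctrl.line_to((x,y,z+k),rate=60)
        if abs(fz()-f0)>5: print("contact at +",k,round(fz()-f0,1));break
    ctrl.grip(open_);p=status.current_ee_pos();ctrl.line_to((x,y,max(zhover,z+30)))
    print("placed at",np.round(p,1),"t",round(status.current_clock(),1));return True
E
python3 - <<'E'
from h import *
s=look(598,254,31,"k1")
if s is not None and pick(s,7): place(*BED,15,np.pi/2,150); print(np.round(status.current_q(),2)); c=cam("wrist");save(c,"b1")
E
```

```text
k1 scale 1.4285714285714286
look k1 (array([598.332, 254.001,  -1.507]), np.float64(0.28))
pick width 55.6 55.8 fz -3.52 t 11.7
arrive width 55.4
placed at [448.6 -39.   37.6] t 16.5
[ 0.65  0.59 -0.91  2.07  0.66  0.8   0.91]
b1 scale 1.4285714285714286
```

View pics/b1.png

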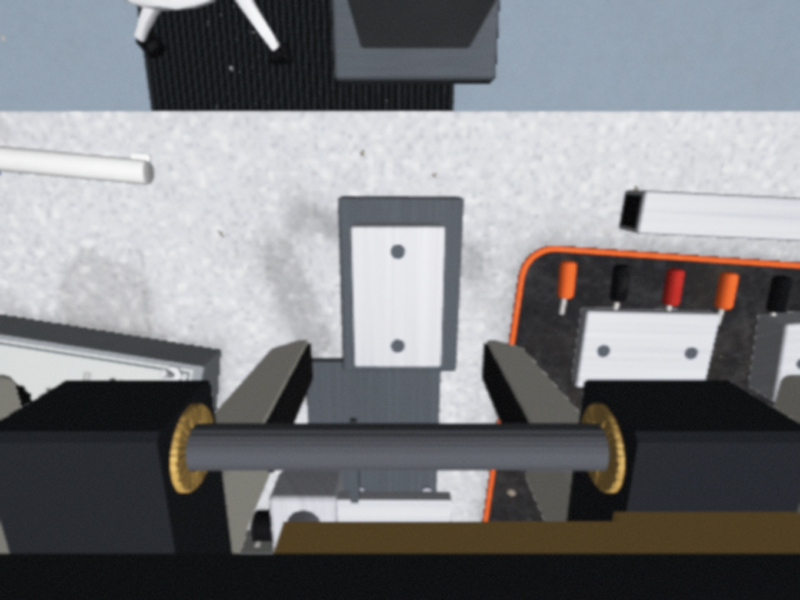

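```bash
python3 - <<'E'
from h import *
c=load("b1");q=np.array([(350,226),(445,226),(443,368),(353,368)])*.7
print(fitplate(c,q,z=39),fitplate(c,q,z=37))
for u,v in[(340,197),(462,197),(456,370)]: print(at(c,u*.7,v*.7,15).round(1))
E
```

```text
(array([ 4.48236598e+02, -3.93602428e+01,  2.82408442e-03]), np.float64(0.452214256107252)) (array([ 4.48741523e+02, -3.93555258e+01,  2.82286854e-03]), np.float64(0.6404056108210144))
[387.7 -75.6  15. ]
[387.7   1.   15. ]
[506.    1.5  15. ]
```

```bash
python3 - <<'E'
from h import *
zs=39
for (x,y,t,n) in ((490,256,24,"k2"),(490,130,12,"n1"),(606,126,12,"n2")):
    s=look(x,y,7+t,n)
    if s is None or not pick(s,7): print("STOP");break
    if not place(*BED,zs,np.pi/2,150): break
    zs+=t; print(np.round(status.current_q(),2)); c=cam("wrist");save(c,"b"+n)
    for q in quads(c,vmax=265):
        f,r=fitplate(c,q,z=zs-2);print("bed fit",f.round(3),round(r,2))
E
```

```text
k2 scale 1.4285714285714286
look k2 (array([490.913, 256.608,  -1.489]), np.float64(0.24))
pick width 55.8 55.7 fz -2.29 t 20.7
arrive width 55.5
placed at [448.6 -39.   61.6] t 25.3
[ 0.64  0.58 -0.89  2.07  0.64  0.79  0.92]
bk2 scale 1.4285714285714286
n1 scale 1.4285714285714286
look n1 (array([490.327, 130.528,  -1.598]), np.float64(0.19))
pick width 55.7 55.4 fz -1.38 t 29.4
arrive width 55.2
placed at [448.6 -39.   85.5] t 33.5
[ 0.63  0.58 -0.88  2.07  0.64  0.79  0.93]
bn1 scale 1.4285714285714286
n2 scale 1.4285714285714286
look n2 (array([606.173, 126.508,  -1.558]), np.float64(0.42))
pick width 55.1 55.4 fz -2.11 t 37.5
arrive width 55.1
placed at [448.5 -39.   97.5] t 41.3
[ 0.61  0.57 -0.84  2.07  0.61  0.77  0.96]
bn2 scale 1.4285714285714286
```

```bash
python3 - <<'E'
from h import *
ctrl.goto((500,60,140),down(0)); c=cam("wrist");save(c,"v1")  # side check en route
ctrl.goto((540,-160,200),down(0)); d=cam("wrist");save(d,"v2")
im=np.hstack([cv2.resize(k["im"][:,:,::-1],(400,300),interpolation=cv2.INTER_AREA) for k in (c,load("bn2"))])
e=cv2.resize(d["im"][:210,100:380,::-1],(800,600),interpolation=cv2.INTER_CUBIC)
cv2.imwrite("pics/v2c.png",e)
print(status.current_clock())
E
```

```text
v1 scale 1.4285714285714286
v2 scale 1.4285714285714286
43.6583
```

View pics/v2c.png

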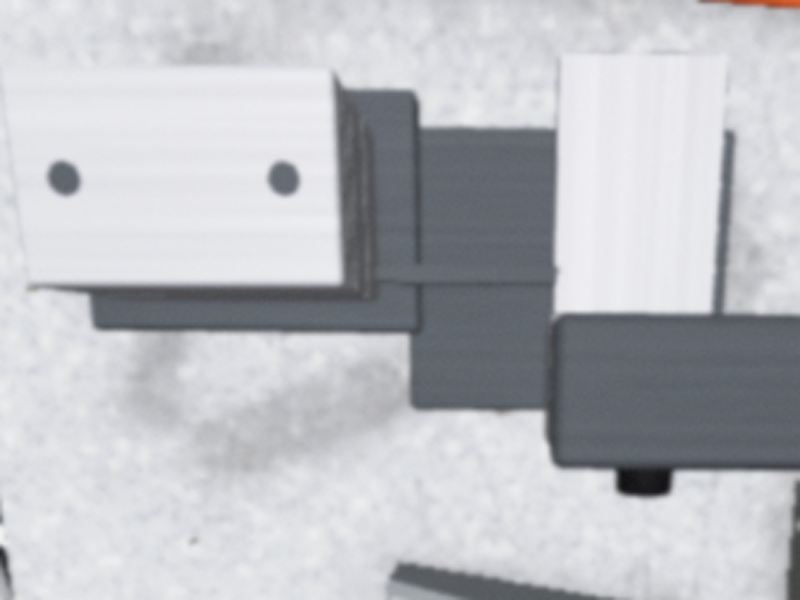

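```bash
python3 - <<'E'
from h import *
c=load("v2");q=np.array([(5,68),(334,69),(345,285),(30,285)])/2.857+[100,0]
print(fitplate(c,q),fitplate(c,q,z=85))
s=look(598,375,19,"n3")
if s is not None and pick(s,7,170):
    y=0
    ok=place(485,-430,3,0,150,via=[(440,60,190),(430,-230,190)])
    ctrl.goto((480,-475,150),down(0)); c=cam("wrist");save(c,"mat1"); print(np.round(status.current_q(),2))
E
```

```text
(array([ 4.47251745e+02, -3.92452062e+01, -1.36595919e-03,  7.98392867e+01]), np.float64(0.4060041861612326)) (array([ 4.49038175e+02, -4.02380567e+01, -6.00805470e-04]), np.float64(1.029060378327978))
n3 scale 1.4285714285714286
look n3 (array([597.862, 374.552,  -1.502]), np.float64(0.25))
pick width 55.6 55.4 fz -1.8 t 48.3
arrive width 55.8
placed at [ 485.1 -430.1   25.6] t 55.2
mat1 scale 1.4285714285714286
[ 0.95  0.77 -0.38  1.44  0.31  1.    0.5 ]
```

View pics/mat1.png

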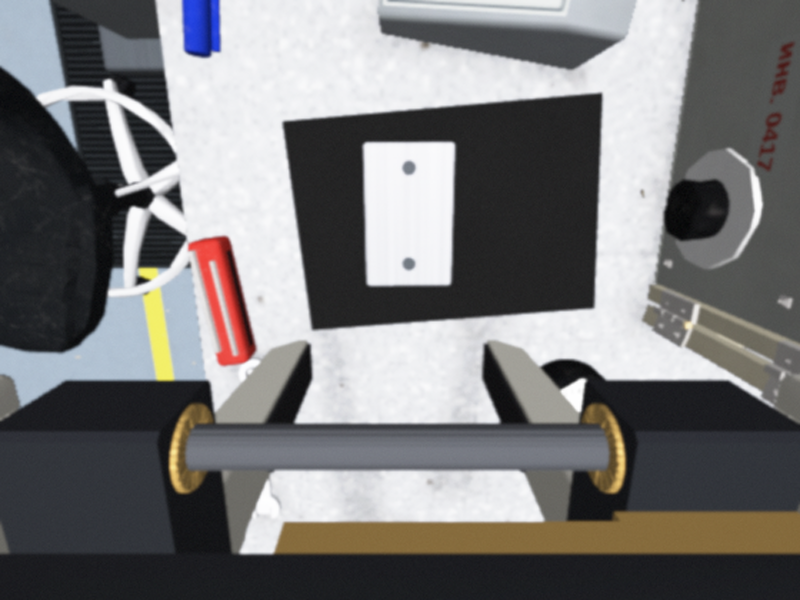

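```bash
python3 - <<'E'
from h import *
c=load("p1");q=np.array([(535,143),(642,136),(626,301),(528,306)])*.7
f,r=fitplate(c,q,z=17);print("p1 manual",f.round(3),round(r,2))
ctrl.goto((430,-230,190),down(0));ctrl.goto((440,60,190),down(0))
ctrl.goto((f[0]-20,f[1]-38,114),down(0));c=cam("wrist");save(c,"n4",(180,60,380,210))
t=cam("top");save(t,"t1")
print(status.current_clock())
E
```

```text
p1 manual [691.599 133.64   -1.524] 0.74
n4 scale 4.0
t1 scale 1.4285714285714286
58.7583
```

View pics/n4.png

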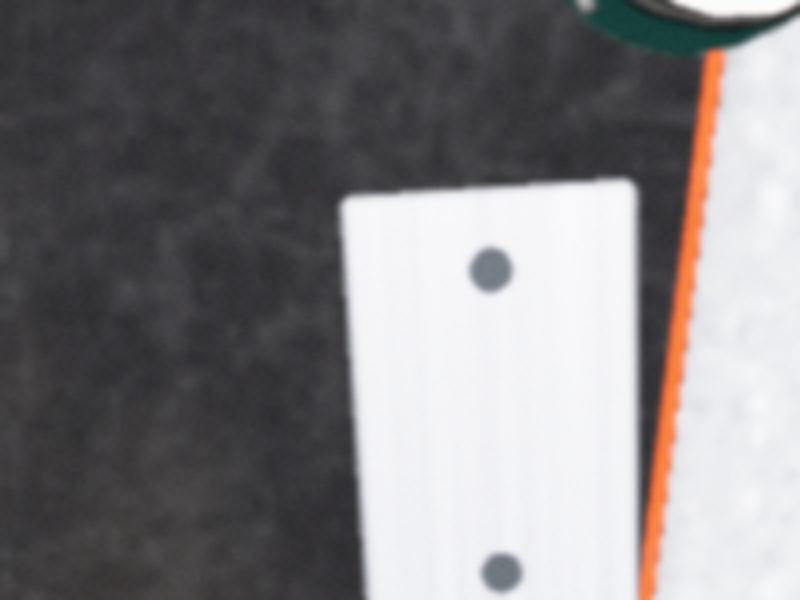

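```bash
python3 - <<'E'
from h import *
c=load("n4");a,b=[at(c,180+u/4,60+v/4,17.5)[:2] for u,v in((491,270),(502,573))]
m=(a+b)/2;d=b-a;print(m,d,np.arctan2(d[1],d[0]))
if pick((m[0],m[1],np.arctan2(d[1],d[0])),7,170):
    place(485,-430,15,0,150,via=[(440,60,190),(430,-230,190)])
    ctrl.goto((430,-230,190),down(0));ctrl.goto((480,120,200),down(0));c=cam("wrist");save(c,"tu");save(cam("top"),"t2")
print(status.current_clock(),np.round(status.current_q(),2))
E
```

```text
[692.24529189 133.53933315] [  3.52978566 -60.37482593] -1.512398275797774
pick width 55.6 55.8 fz -1.02 t 61.5
arrive width 55.4
placed at [ 485.  -430.1   37.6] t 68.0
tu scale 1.4285714285714286
t2 scale 1.4285714285714286
70.2333 [ 0.08  0.47 -0.52  1.9   0.31  0.85 -0.61]
```

View pics/tu.png

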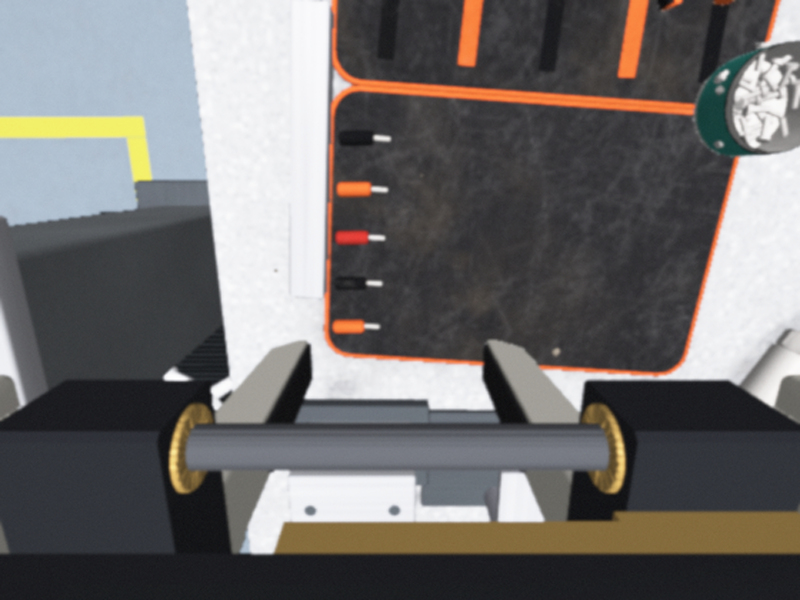

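View pics/t2.png

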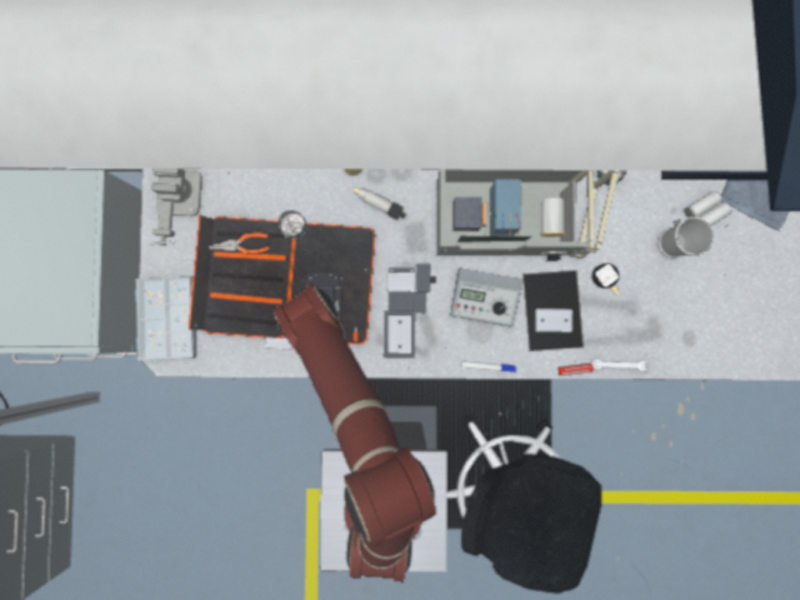

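```bash
python3 - <<'E'
from h import *
c=load("tu")
for u,v in((290,296),(324,297),(297,20),(330,20)): print(at(c,u*.7,v*.7,26).round(1))
g=cv2.cvtColor(c["im"],cv2.COLOR_RGB2GRAY)
for v in (60,130,200): print(v,g[v,196:240].tolist())
E
```

```text
[399.3 101.8  26. ]
[425.2 101.   26. ]
[416.6 287.4  26. ]
[437.9 287.3  26. ]
60 [241, 241, 242, 242, 241, 241, 239, 239, 241, 244, 245, 246, 246, 245, 245, 245, 245, 245, 246, 246, 246, 246, 246, 247, 247, 248, 248, 248, 248, 247, 248, 244, 231, 189, 136, 109, 139, 196, 228, 233, 232, 229, 227, 226]
130 [242, 241, 239, 240, 241, 242, 242, 241, 241, 240, 241, 243, 243, 243, 241, 241, 240, 239, 239, 240, 242, 243, 244, 245, 245, 245, 245, 244, 244, 243, 237, 214, 157, 112, 119, 131, 111, 81, 73, 95, 135, 157, 163, 166]
200 [244, 244, 244, 242, 241, 236, 227, 228, 236, 241, 241, 241, 242, 242, 243, 241, 240, 239, 241, 242, 241, 241, 241, 242, 243, 244, 243, 242, 239, 225, 176, 127, 122, 132, 113, 79, 59, 51, 41, 31, 29, 30, 34, 36]
```

```bash
python3 - <<'E'
from h import *
c=load("tu")
A,B=at(c,225.8,200,26)[:2],at(c,229,60,26)[:2];t=(B-A)/np.linalg.norm(B-A);E=at(c,225.6,207.5,26)[:2]
cen=E+100*t+13*np.array([-t[1],t[0]]);phi=np.arctan2(t[1],t[0]);print(A,B,E,cen,phi)
jy=near(phi-np.pi/2,0);g=cen+20*t;R=down(jy);print("grip at",g,jy)
ctrl.grip(62);ctrl.goto((*g,90),R)
im=cam("wrist");save(im,"tg")
f0=fz();ctrl.line_to((*g,29),rate=80);print("contact?",round(fz()-f0,2))
ctrl.grip(15,40);w=status.current_grip_width();ctrl.line_to((*g,60));print("w",w,status.current_grip_width(),fz(),status.current_clock())
c=cam("wrist");save(c,"th")
E
```

```text
[424.52965779 109.84467717] [434.3150182  248.32916555] [423.90426174 101.43376305] [417.98505385 202.10134958] 1.5002532398142112
grip at [419.39474573 222.05160695] -0.07054308698068534
tg scale 1.4285714285714286
contact? 1.29
w 25.012925972292223 25.81633087027166 -2.0415706008738947 73.325
th scale 1.4285714285714286
```

View pics/th.png

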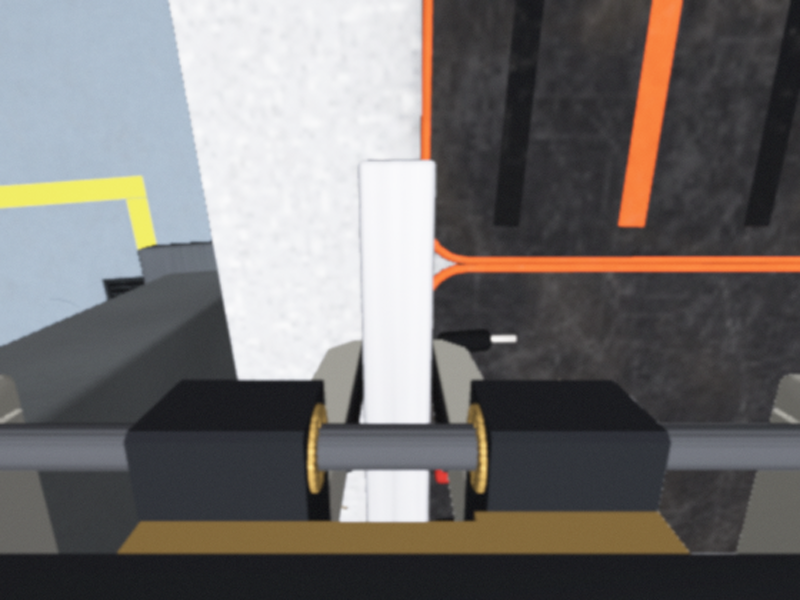

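```bash
python3 - <<'E'
from h import *
c=load("th");print("far end",at(c,398*.7,160*.7,57).round(1),"expect ~",222+80)
R=down(np.pi/2);x,y=491.5,-35
p=status.current_ee_pos();ctrl.line_to((p[0],p[1],200));print("w",status.current_grip_width())
ctrl.goto((x,y,200),R);print("w",status.current_grip_width())
c=cam("wrist");save(c,"tp");print(status.current_clock())
ctrl.line_to((x,y,124),rate=120);f0=fz()
for z in np.arange(122,110,-1.):
    ctrl.line_to((x,y,z),rate=60);f=fz()-f0;print(z,round(f,1),end="; ")
    if f>3: break
c=cam("wrist");save(c,"tq");print("w",status.current_grip_width(),status.current_clock())
E
```

```text
far end [425.7 299.3  57. ] expect ~ 302
w 25.624541686295263
w 25.549862298441838
tp scale 1.4285714285714286
76.175
122.0 -0.4; 121.0 -1.3; 120.0 -0.4; 119.0 -1.6; 118.0 -1.4; 117.0 -0.8; 116.0 5.7; tq scale 1.4285714285714286
w 25.824607913410016 78.7583
```

```bash
python3 - <<'E'
from h import *
ctrl.grip(50);ctrl.wait(.3);p=status.current_ee_pos();ctrl.line_to((p[0],p[1],230))
ctrl.goto((430,-39,230),down(np.pi/2));c=cam("wrist");save(c,"f1")
ctrl.goto((400,330,330),down(0));a=cam("scene");b=cam("top")
im=cv2.resize(c["im"][:,:,::-1],(400,300),interpolation=cv2.INTER_AREA)
z=lambda k,x0,y0,w,h,W,H:cv2.resize(k["im"][y0:y0+h,x0:x0+w,::-1],(W,H),interpolation=cv2.INTER_CUBIC)
cv2.imwrite("pics/fin.png",np.vstack([np.hstack([im,z(b,255,160,160,100,400,300)*1]),np.hstack([z(a,230,160,120,90,400,300),z(a,330,200,120,90,400,300)])]))
save(a,"fs");print(status.current_clock(),fz())
E
```

```text
f1 scale 1.4285714285714286
fs scale 1.4285714285714286
82.8917 0.044450704727605365
```

View pics/fin.png

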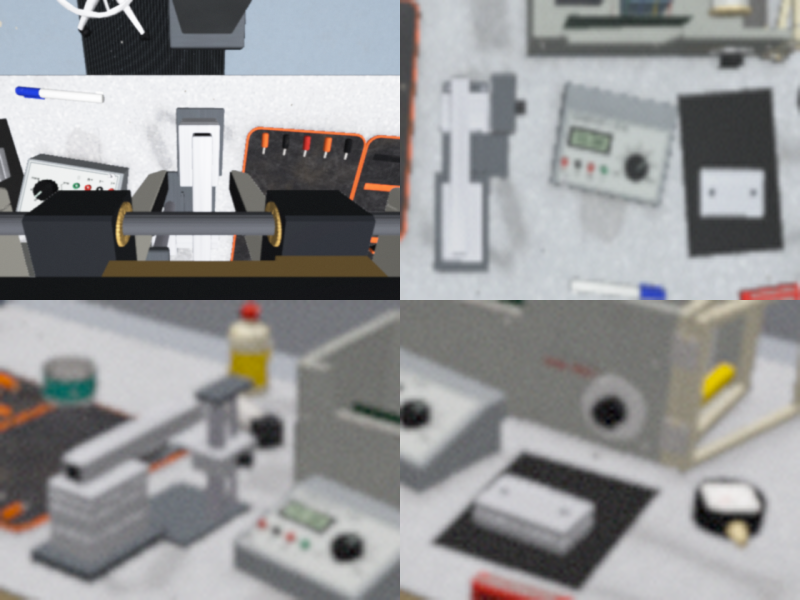

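```bash
python3 -c "
from h import *
ctrl.hand_in();print(status.current_clock())"
```

```text
the job is handed in; nothing more can be done
the job is handed in; nothing more can be done
```

The job is handed in at about 83 s of the 210 s allowed. In the last pictures everything appears to be where it should be, but the system gives no verdict.

- **Stack:** two thick and two thin plates (72 mm) sit on the bed. I measured the ledge at about 70 mm above the bed, and this camera tended to read 3 mm low. A plate more or less would be 12 mm off, so 72 mm is the closest fit.
- **Tube:** it was knocked a little aside during the run, so I located it again before gripping. It now lies from the stack to the ledge. Contact came at about 87–88 mm above the bench, which matches the expected stack top of 87 mm.
- **Spare plates:** the two unused thin plates are piled flat on the mat, about 25 mm from its middle.

**Last checks:**
- The final pictures show the stack square, the tube along the bed on both supports, and the arm well clear, with about 0 N on the wrist. The tin and the tester look undisturbed.
- Before the tube went on, I fitted the top plate within about 2 mm of the bed's centre and less than 0.01 rad from square.

**Less certain:**
- A free fit of that plate's height gave about 80 mm against the expected 87 mm. I put this down to the low-reading camera and trusted the plate thicknesses, the scale match with the ledge and the tube contact instead.
- One reading of the pointer tip was unclear and gave about 74 mm, so I used the ledge height for the level.
- I never clearly identified the hex keys in the pictures. Nothing I did touched the area beyond the mat.

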